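# Hold the harness tester's probe head half-way down with the square driver

## Robot

A 6-joint arm with a two-finger parallel gripper is mounted at the origin on the work surface. World frame = base frame: x ahead of the robot, y to its left, z up, the work surface at z = 0. Lengths are in m, angles in rad, forces in N, time in s.
With the tool pointing down it reaches from about 0.275 to 0.75 m from the base axis. Payload 10.2 kg.
Tool frame: the origin (TCP) lies midway between the tips of the shut fingers; the grasp point (between the pads) lies 19 mm behind it; z points along the fingers, x is the direction in which the jaws open and shut, and the axes are right-handed (so a half turn about z gives the same grasp; the last joint's range is limited). The gripper opens to 85 mm and grips with 20 to 120 N. Pads are 22 mm wide; open, the fingers measure 114 mm over their backs; the gripper's body (76 mm by 85 mm) begins 54 mm behind the grasp point. The pads swing forward as they close: fully open they stand 13 mm farther back than shut.
Start: joints at [-1.503, 0.313, 1.498, -0, 1.331, -0.223], TCP at [0.151, -0.503, 0.231] pointing down, gripper open.
Joint ranges: [-2.94, 2.94], [-0.97, 2.17], [0.19, 2.56], [-1.23, 4.37], [0.02, 3.11], [-2.88, 2.88]. Speed limits (rad/s): [2.39, 2.39, 3.01, 3.14, 3.14, 3.14].

## Interface

Orientations are given as a rotation vector (axis times angle).
In Python, from bench import arm, imaging gives the robot as it stands. The module is installed in compiled form; this text tells all that it offers.
- The arm moves only by the tool arm_command, never from a script. Its argument "deltas" is a list of rows, each an object of numbers: "hand": the opening, from 0 (shut) to 1 (fully open); "x", "y", "z": the shift along the tool's x, y, z in cm; "rx", "ry", "rz": the turn, a rotation vector about the tool's x, y, z in degrees. In form: [{"hand": .., "x": .., "y": .., "z": .., "rx": .., "ry": .., "rz": ..}, ...]. A call has 1 to 10 rows; each row is the pose to reach, as a shift and turn from the pose commanded when the call began, along the tool's axes at that moment; what a row does not reach only later rows make up. A row lasts 1/10 s, in which the tool goes at most 50 mm and 8.59 degrees, less where a joint would pass 70% of its speed; a pose out of reach is approached as far as the arm can. A call with a gripper value outside its range is refused whole. The fingers move at their own pace and stop on an object; the grip force is fixed at half the most. Time passes only in rows, so rows that repeat a pose let the fingers close. It gives the time, the measured TCP pose, the force and the opening at its end, in the units of the state.
- arm.get_obs(): the state, without advancing time (a new reading comes with each control period).
- imaging.camera(name): name is "scene" or "side" or "wrist"; returns (picture, depth): 480x640x3 uint8, red, green, blue; 480x640 float32, m along the optical axis (not along the pixel's ray), 0 where there is no reading.
- imaging.get_calibration(name): a dict with "intrinsics" (3x3 intrinsics, pixels), "position" and "attitude" of the camera in the world. Camera axes: x right, y down, z forward; pixel columns grow to the right and rows downward; lengths in m; the calibration is good to about 2 mm. A picture is of the moment at which its call begins: read the wrist's pose just before it. get_calibration takes no time and is no camera call; for the wrist camera it gives the pose at the moment of the call.
- arm.hand_in(): hands the job in, once; it reports no verdict.
The state is a dict: "time": time; "joint_pos": joint angles; "qvel": joint speeds; "joint_efforts": joint torques, N m; "tool_pos": TCP position; "orientation": TCP orientation; "contact_force": force on the tool from outside, world axes, zero at the start; "ft_torque": the same for the moment, N m; "width": opening from 0.0 (shut) to 1.0 (fully open).
Only numpy, scipy, OpenCV 4.12 (cv2) and the standard library are available. Lean on these libraries where they do the work, as an engineer would, in place of code of your own. Each camera call takes 0.05 s, during which the arm holds its last target.

## Task

Take the square-handled driver out of the tool stand, seat its square tip in the square socket on top of the test fixture's sprung probe head, and with the driver push the head down by 8 mm, half its travel (2 mm more or less does no harm), so that the test pins make contact. Never run the head down to its bottom stop, press it only through the driver and not with the gripper, and leave the round-handled punch and the other loose things where they are. Finish while still holding: the gripper keeps its grip on the upright driver and keeps the head pressed half-way down.

Things in the scene. Friction and masses are not known exactly. Their poses are not given: they have to be found in the camera images.
- driver_grip (a point): Handle centre of the square driver: loose upright tool, 0.14 kg, 120 mm long, tip down in one of the stand's two holes. Handle black, square, 24 x 24 mm, 70 mm tall, flat faces square to this point's x and y; z runs up the tool. Point is 35 mm above the handle's foot, 85 mm above the tip. Below the handle: steel flange 32 mm across, 5 mm thick, resting on the stand, then 45 mm of shank.
- driver_tip (a point): Centre of the driver's lower end face. The last 18 mm is a 9 x 9 mm steel square (final 2 mm only 6.5 mm wide), sides parallel to the handle's faces; above it the shank is round, 9 mm. Axes as driver_grip. At the start the tip is 10 mm above the table, 45 mm deep in its hole.
- stand: Fixed wooden tool stand, 70 x 160 (along y) x 55 mm tall; origin under its centre. Two 19 mm holes, 42 mm to either side of the centre along y, hold the driver and the punch; which is in which varies.
- punch_grip (a point): Handle middle of the punch, the other tool in the stand, 84 mm from the driver; leave it alone. Round black handle 20 to 28 mm across, 62 mm tall, on a flange like the driver's; its 16 mm round shank is too thick for the socket.
- socket_floor (a point): Centre of the floor of the square socket in the probe head's knob; moves with the head; 98 mm above the table at rest. Socket 11.5 mm square, sides along this point's x and y, z up, 12 mm deep, its mouth bevelled 4 mm wider on each side. The driver fits at any quarter turn. Knob plain steel, 36 x 36 x 24 mm, on the middle of the head's aluminium cross plate (46 x 134 along y x 14 mm).
- fixture: Test fixture, fixed; aluminium base 110 x 150 (along y) mm; origin under its centre, socket directly above. Guide posts 10 mm thick, tops 104 mm above the table, 52 mm to either side along y. On its +x side the head's black pointer runs beside an upright strip with three black ticks: head up, half-way down (longest tick), bottom.
- probe_head (a joint): Travel of the sprung probe head, m: 0 = up at rest, 0.008 = half-way, 0.016 = bottom stop. The spring drives it back up: about 3 N starts it, about 8 N holds it at 0.008, about 14 N at the stop. It does not latch.
Things that resemble listed ones, but are neither listed nor needed, are in the scene too. What is shaped like the part that bears driver_grip but blue or green is not meant.

How it is judged:
By the outcome, as a careful person would: the job done as asked, in the order asked, and still so for the second after the job is handed in, while the arm keeps its last pose, push and grip.
It also fails if it takes over 38 s, if anything falls off the work surface, if the arm or the gripper's body presses on something with over 40 N, if the wrist force passes 120 N, or if a joint passes its speed limit or range.

## Working session

There is one attempt and no reset: what is moved stays moved. The work goes in short steps, Python scripts to look and compute and a tool call to move; the robot and the scene stay as the last step left them, time stands still between calls to the robot, and variables do not carry over. Pictures are saved under pics/ and viewed, and the job is handed in when it is done.

Besides the shell and the picture viewer there is one more tool, called after "Emit:" as name(argument=value, ...), one argument or row to a line, values as JSON. arm_command: Moves the arm, as the interface text tells. Its arguments: {"type":"object","properties":{"deltas":{"type":"array"}},"required":["deltas"]}

```bash
mkdir -p pics; cat > h.py <<'E'
import numpy as np, cv2
from bench import arm, imaging
from scipy.spatial.transform import Rotation as R
def snap(name,fn):
    p,d=imaging.camera(name); c=imaging.get_calibration(name)
    cv2.imwrite(f'pics/{fn}.png',p[:,:,::-1]); np.savez(f'{fn}.npz',p=p,d=d,K=c['intrinsics'],t=c['position'],a=np.array(c['attitude']))
    return p,d,c
def load(fn):
    return np.load(f'{fn}.npz')
def rot(a):
    a=np.array(a); return a if a.shape==(3,3) else R.from_rotvec(a).as_matrix() if a.size==3 else R.from_quat(a).as_matrix()
def ray(f,u,v):
    K=f['K']; r=rot(f['a'])@np.linalg.solve(K,[u,v,1.]); return np.array(f['t']),r
def plane(f,u,v,z):
    t,r=ray(f,u,v); return t+r*(z-t[2])/r[2]
def pt(f,u,v):
    t,r=ray(f,u,v); return t+r*f['d'][int(v),int(u)]
def proj(f,P):
    q=rot(f['a']).T@(np.array(P)-f['t']); q=f['K']@q; return q[:2]/q[2]
def tri(f1,u1,f2,u2):
    a,r=ray(f1,*u1); b,s=ray(f2,*u2)
    A=np.stack([r,-s],1); k=np.linalg.lstsq(A,b-a,rcond=None)[0]
    p=a+r*k[0]; q=b+s*k[1]; return (p+q)/2, np.linalg.norm(p-q)
E
python3 - <<'E'
from h import *
for n in ['scene','side','wrist']:
    p,d,c=snap(n,n+'0'); print(n,c)
print(arm.get_obs())
E
```

```text
scene {'intrinsics': array([[504.78253296,   0.        , 316.58795969],
       [  0.        , 504.78253296, 242.76629951],
       [  0.        ,   0.        ,   1.        ]]), 'position': array([ 1.21115148, -0.05406032,  0.6051893 ]), 'attitude': array([-1.84011974, -1.49271787,  0.71295256])}
side {'intrinsics': array([[439.10356686,   0.        , 326.780819  ],
       [  0.        , 439.10356686, 237.94789235],
       [  0.        ,   0.        ,   1.        ]]), 'position': array([ 0.4366132 , -0.51337103,  0.49662788]), 'attitude': array([-2.13617089,  0.21417412, -0.14215795])}
wrist {'intrinsics': array([[345.15607369,   0.        , 320.92818247],
       [  0.        , 345.15607369, 238.64212714],
       [  0.        ,   0.        ,   1.        ]]), 'position': array([ 0.21442057, -0.48401457,  0.37371157]), 'attitude': array([ 2.34169955, -1.7418208 , -0.23560266])}
{'time': 0.15, 'joint_pos': array([-1.50338428e+00,  3.13320632e-01,  1.49821541e+00, -3.26274404e-05,
        1.33100178e+00, -2.23421059e-01]), 'qvel': array([ 0.00183846, -0.00154255, -0.00307592,  0.00209743,  0.00103761,
       -0.00169676]), 'joint_efforts': array([ 2.03914569e-03, -4.12367463e+01, -2.59796423e+01, -1.95331318e-04,
        3.24445769e-03,  4.92287171e-07]), 'tool_pos': array([ 0.15050142, -0.50277862,  0.23088472]), 'orientation': array([-2.51934009e+00,  1.87567189e+00,  1.00243640e-03]), 'contact_force': array([ 0.08596543, -0.47414966, -0.18161991]), 'ft_torque': array([-0.03893613, -0.03760119,  0.00847287]), 'width': 1.0044802244553521}
```

View pics/scene0.png

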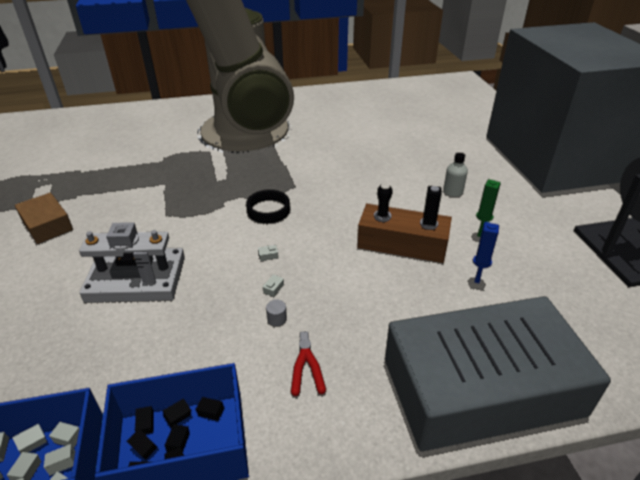

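View pics/side0.png

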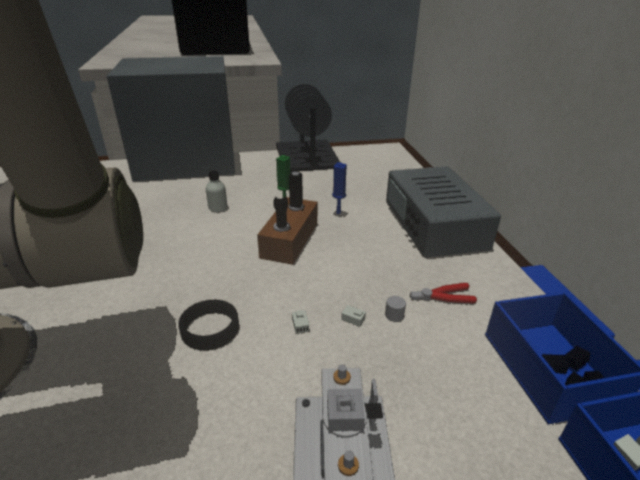

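View pics/wrist0.png

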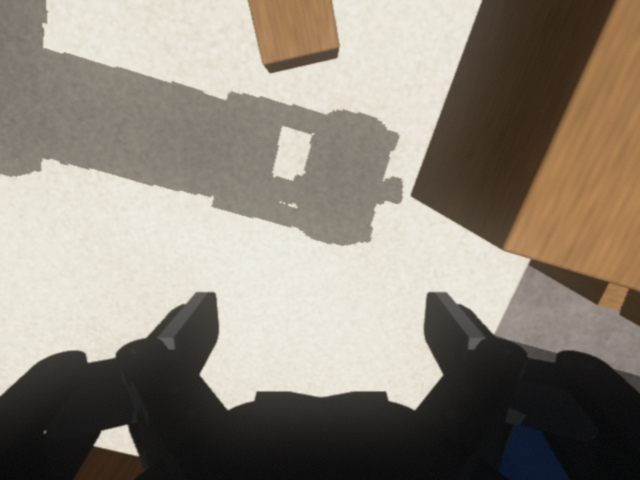

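The scene view shows the stand at about (405,232), with tools at (384,200), which looks waisted, and (432,205), which looks straight. The blue (487,250) and green (488,205) look-alikes are excluded by colour. The fixture is at (130,262) in scene and (345,420) in side. Next I'll enlarge crops and take coarse positions.

```bash
python3 - <<'E'
from h import *
s=load('scene0'); d=load('side0')
a=cv2.resize(s['p'][170:270,345:465],None,fx=5,fy=5,interpolation=2)[:, :600]
b=cv2.resize(d['p'][150:270,240:340],None,fx=2.0*2,fy=4,interpolation=2)
o=np.zeros((500,800,3),np.uint8); a=cv2.resize(a,(420,350)); o[:350,:420]=a; o[:450,425:800]=cv2.resize(b,(375,450)); cv2.imwrite('pics/c1.png',o[:,:,::-1])
c=np.hstack([cv2.resize(s['p'][210:310,70:200],(400,308)),cv2.resize(d['p'][360:480,280:410],(400,369))[:308]]); cv2.imwrite('pics/c2.png',c[:,:,::-1])
for n,f,uv in [('sq top s',s,(433,190)),('punch top s',s,(384,188)),('sock s',s,(122,229)),('sq d',d,(296,176)),('pu d',d,(281,203)),('sock d',d,(346,404))]:
    print(n,pt(f,*uv))
E
```

```text
sq top s [0.55328291 0.27711878 0.13040666]
punch top s [0.51819062 0.20287745 0.12237925]
sock s [ 0.51462117 -0.23747005  0.10353702]
sq d [0.54900241 0.27272207 0.12966087]
pu d [0.50936551 0.19617785 0.11380022]
sock d [ 0.52428969 -0.23323683  0.10159615]
```

View pics/c1.png

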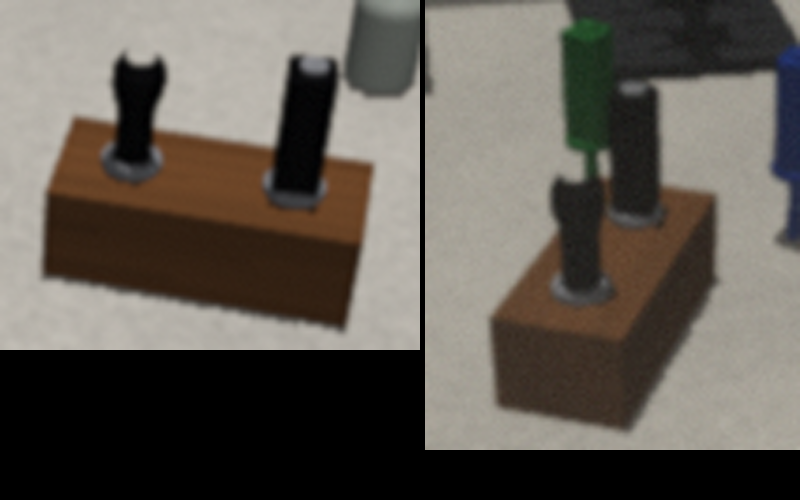

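View pics/c2.png

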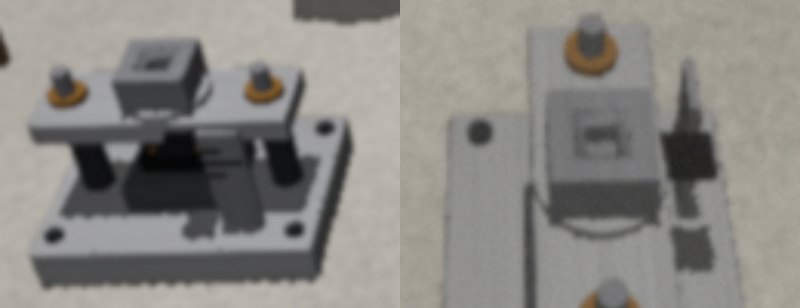

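Both tools in the stand are black. The one at scene (384,200) is waisted and round, so it's the punch. The one at (432,205) is straight with flat faces and a steel top cap, so it's the driver. Its top is at 130 mm, as expected (55+5+70). Next I'll bring the wrist camera over the fixture.

```bash
cat >> h.py <<'E'
def tool():
    o=arm.get_obs(); return np.array(o['tool_pos']),R.from_rotvec(o['orientation']).as_matrix()
def down(yaw): # tool x axis at yaw, z down
    c,s=np.cos(yaw),np.sin(yaw); return np.array([[c,s,0],[s,-c,0],[0,0,-1.]])
def delta(p,Rt,p0=None,R0=None):
    if p0 is None: p0,R0=tool()
    t=R0.T@(np.array(p)-p0)*100; r=np.degrees(R.from_matrix(R0.T@Rt).as_rotvec())
    return dict(zip(['x','y','z','rx','ry','rz'],np.r_[t,r].round(3)))
E
python3 - <<'E'
from h import *
w=load('wrist0'); p,r=tool(); print(r.round(3))
Rc=rot(w['a']); print('cam in tool pos',r.T@(w['t']-p),'\n',(r.T@Rc).round(3))
s=load('scene0')
# fixture yaw rough from post tops
a=pt(s,90,236);b=pt(s,155,235);print(a,b)
# want camera over socket at ~0.33 height, keep orientation
off=r.T@(w['t']-p)
print('fov centre ray (tool)',(r.T@Rc)[:,2])
yaw=np.arctan2(r[1,0],r[0,0]); print(np.degrees(yaw))
E
```

```text
[[ 0.287 -0.958 -0.   ]
 [-0.958 -0.287  0.001]
 [-0.001 -0.    -1.   ]]
cam in tool pos [ 0.00022066 -0.06664098 -0.14281522] 
 [[ 1.     0.001 -0.   ]
 [-0.001  0.964  0.264]
 [ 0.    -0.264  0.964]]
[ 0.51647288 -0.28806978  0.09910458] [ 0.53496021 -0.18569559  0.09814229]
fov centre ray (tool) [-4.91531936e-07  2.64374890e-01  9.64419990e-01]
-73.33604105505293
```

```bash
python3 - <<'E'
from h import *
p,r=tool(); print(delta([0.515,-0.235,0.25],r)); print(arm.get_obs()['time'])
E
```

```text
{'x': np.float64(-15.203), 'y': np.float64(-42.598), 'z': np.float64(-1.89), 'rx': np.float64(0.0), 'ry': np.float64(0.0), 'rz': np.float64(0.0)}
0.15
```

Emit:
arm_command(
  deltas=[
    {"hand": 1, "x": -7.5, "y": -21, "z": -1.9},
    {"hand": 1, "x": -15, "y": -42.5, "z": -1.9},
    {"hand": 1, "x": -15, "y": -42.5, "z": -1.9},
    {"hand": 1, "x": -15, "y": -42.5, "z": -1.9},
    {"hand": 1, "x": -15, "y": -42.5, "z": -1.9},
    {"hand": 1, "x": -15, "y": -42.5, "z": -1.9},
    {"hand": 1, "x": -15, "y": -42.5, "z": -1.9},
    {"hand": 1, "x": -15, "y": -42.5, "z": -1.9},
    {"hand": 1, "x": -15, "y": -42.5, "z": -1.9},
    {"hand": 1, "x": -15, "y": -42.5, "z": -1.9},
  ],
)

```text
invalid input
```

Emit:
arm_command(
  deltas=[
    {"hand": 1.0, "x": -15.0, "y": -42.5, "z": -1.9, "rx": 0, "ry": 0, "rz": 0},
    {"hand": 1.0, "x": -15.0, "y": -42.5, "z": -1.9, "rx": 0, "ry": 0, "rz": 0},
    {"hand": 1.0, "x": -15.0, "y": -42.5, "z": -1.9, "rx": 0, "ry": 0, "rz": 0},
    {"hand": 1.0, "x": -15.0, "y": -42.5, "z": -1.9, "rx": 0, "ry": 0, "rz": 0},
    {"hand": 1.0, "x": -15.0, "y": -42.5, "z": -1.9, "rx": 0, "ry": 0, "rz": 0},
    {"hand": 1.0, "x": -15.0, "y": -42.5, "z": -1.9, "rx": 0, "ry": 0, "rz": 0},
    {"hand": 1.0, "x": -15.0, "y": -42.5, "z": -1.9, "rx": 0, "ry": 0, "rz": 0},
    {"hand": 1.0, "x": -15.0, "y": -42.5, "z": -1.9, "rx": 0, "ry": 0, "rz": 0},
    {"hand": 1.0, "x": -15.0, "y": -42.5, "z": -1.9, "rx": 0, "ry": 0, "rz": 0},
    {"hand": 1.0, "x": -15.0, "y": -42.5, "z": -1.9, "rx": 0, "ry": 0, "rz": 0},
  ],
)

```text
time: 1.15
tool_pos: [0.5178, -0.2337, 0.2499]
orientation: [-2.524, 1.868, 0.0]
contact_force: [-0.2, -0.3, -0.0]
width: 1.001
```

```bash
python3 - <<'E'
from h import *
p,d,c=snap('wrist','w1'); f=load('w1')
print(proj(f,[.52,-.235,.11]))
E
```

```text
[321.6219985  221.71487873]
```

View pics/w1.png

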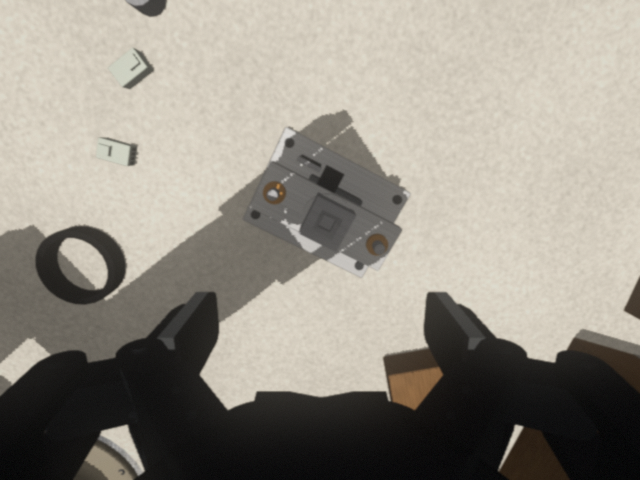

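Emit:
arm_command(
  deltas=[
    {"hand": 1.0, "x": -3.0, "y": 1.0, "z": 3.5, "rx": 0, "ry": 0, "rz": 8},
    {"hand": 1.0, "x": -3.0, "y": 1.0, "z": 7.0, "rx": 0, "ry": 0, "rz": 16},
    {"hand": 1.0, "x": -3.0, "y": 1.0, "z": 7.0, "rx": 0, "ry": 0, "rz": 24},
    {"hand": 1.0, "x": -3.0, "y": 1.0, "z": 7.0, "rx": 0, "ry": 0, "rz": 24},
    {"hand": 1.0, "x": -3.0, "y": 1.0, "z": 7.0, "rx": 0, "ry": 0, "rz": 24},
  ],
)

```text
time: 1.7
tool_pos: [0.4962, -0.2124, 0.1809]
orientation: [-2.078, 2.356, -0.002]
contact_force: [0.2, -0.4, 0.9]
width: 1.0
```

```bash
python3 - <<'E'
from h import *
p,d,c=snap('wrist','w2')
print(arm.get_obs()['tool_pos'])
for n in ('w1','w2'):
    f=load(n); u,v=proj(f,[.52,-.235,.11]).astype(int); print(u,v)
    k=60 if n=='w1' else 90
    y0,x0=max(v-k,0),max(u-k,0)
    cr=f['p'][y0:v+k,x0:u+k]; print(n,x0,y0,400/cr.shape[1])
    cv2.imwrite(f'pics/{n}c.png',cv2.resize(cr,(400,int(400*cr.shape[0]/cr.shape[1])),interpolation=cv2.INTER_CUBIC)[:,:,::-1])
a=cv2.imread('pics/w1c.png');b=cv2.imread('pics/w2c.png');h=min(len(a),len(b));cv2.imwrite('pics/w12.png',np.hstack([a[:h],b[:h]]))
E
```

```text
[ 0.49641321 -0.21231179  0.18099736]
321 221
w1 261 161 3.3333333333333335
351 210
w2 261 120 2.2222222222222223
```

View pics/w12.png

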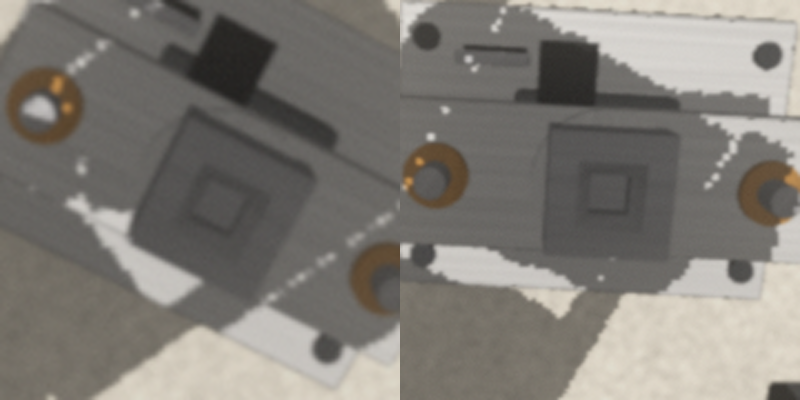

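Both crops show the knob with the square socket's bevelled mouth, at about crop (219,205) in w1 and (613,194) in w2. I'll enlarge them with more contrast for accurate corners.

```bash
python3 - <<'E'
from h import *
out=[]
for n,(u,v) in (('w1',(327,222)),('w2',(357,207))):
    f=load(n); k=20 if n=='w1' else 32
    g=cv2.cvtColor(f['p'],cv2.COLOR_RGB2GRAY)[v-k:v+k,u-k:u+k].astype(float)
    g=np.clip((g-np.percentile(g,2))/(np.percentile(g,90)-np.percentile(g,2)),0,1)*255
    out.append(cv2.resize(g.astype(np.uint8),(400,400),interpolation=cv2.INTER_CUBIC)); print(n,'origin',u-k,v-k,'scale',400/(2*k))
cv2.imwrite('pics/w12b.png',np.hstack(out))
E
```

```text
w1 origin 307 202 scale 10.0
w2 origin 325 175 scale 6.25
```

View pics/w12b.png

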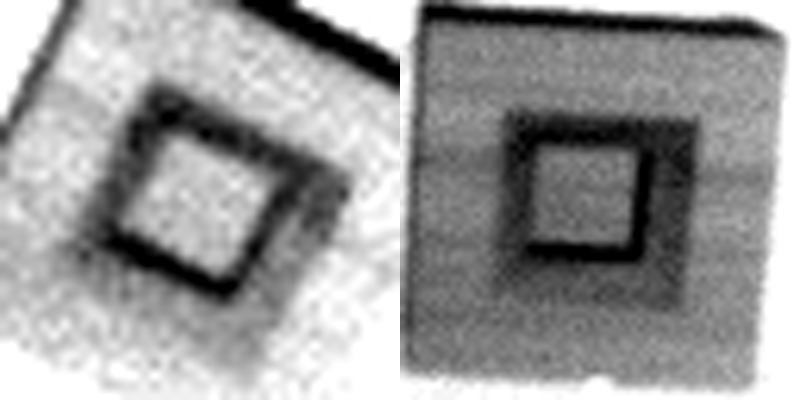

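```bash
python3 - <<'E'
from h import *
C={'w1':([(155,83),(350,185),(252,372),(70,258)],(307,202),10.),'w2':([(107,111),(298,122),(282,308),(97,293)],(325,175),6.25)}
px={}
for n,(c,o,s) in C.items():
    f=load(n); q=(np.array(c)+.5)/s-.5+np.array(o); px[n]=q
    P=np.array([plane(f,*x,.110) for x in q]); e=np.roll(P,-1,0)-P
    print(n,'centre',P.mean(0),'sides',np.linalg.norm(e,axis=1),'ang',np.degrees(np.arctan2(e[:,1],e[:,0])), 'depth z',pt(f,*(q[0]+q[1])/2-[0,4])[2])
a,b=load('w1'),load('w2')
T=[tri(a,px['w1'][i],b,px['w2'][i]) for i in range(4)]
for t in T: print(t)
m=np.mean([t[0] for t in T],0); print('tri centre',m)
s=load('scene0');d=load('side0'); print(proj(s,m),proj(d,m))
E
```

```text
w1 centre [ 0.51942414 -0.24009717  0.11      ] sides [0.01846558 0.01811473 0.01832428 0.01654466] ang [-100.97874677  170.51470312   74.08120956   -8.61801329] depth z 0.11089805811264053
w2 centre [ 0.52144999 -0.23795461  0.11      ] sides [0.01901291 0.01894238 0.01888317 0.01846857] ang [-100.45136539  170.16959595   78.10463346   -9.39330439] depth z 0.11024677618897522
(array([ 0.54406863, -0.22719021,  0.19162988]), np.float64(0.001223578077912351))
(array([ 0.53784848, -0.24225172,  0.16911927]), np.float64(0.00233486494175769))
(array([ 0.52393376, -0.23994484,  0.16873308]), np.float64(0.0025471108703773787))
(array([ 0.54455239, -0.223376  ,  0.24332807]), np.float64(0.0006341894644258119))
tri centre [ 0.53760082 -0.23319069  0.19320258]
[108.12121124 190.11693334] [363.82091913 339.67916601]
```

The two views differ by 3 mm. I read the wrist pose after the picture, possibly while the arm was still settling. I'll fix the order and take a settled second view from a shifted place.

```bash
sed -i "s/p,d=imaging.camera(name); c=imaging.get_calibration(name)/c=imaging.get_calibration(name); p,d=imaging.camera(name)/" h.py; python3 - <<'E'
from h import *
snap('wrist','w3'); o=arm.get_obs(); print(o['tool_pos'],abs(o['qvel']).max()); print(load('w3')['t']-load('w2')['t'])
p,r=tool(); print(r.round(3))
E
```

```text
[ 0.4964833  -0.21217004  0.18097117] 0.01219485530801305
[0. 0. 0.]
[[-0.126 -0.992  0.001]
 [-0.992  0.126 -0.001]
 [ 0.001 -0.001 -1.   ]]
```

Emit:
arm_command(
  deltas=[
    {"hand": 1.0, "x": 7.0, "y": -1.0, "z": 0, "rx": 0, "ry": 0, "rz": 0},
    {"hand": 1.0, "x": 7.0, "y": -1.0, "z": 0, "rx": 0, "ry": 0, "rz": 0},
    {"hand": 1.0, "x": 7.0, "y": -1.0, "z": 0, "rx": 0, "ry": 0, "rz": 0},
    {"hand": 1.0, "x": 7.0, "y": -1.0, "z": 0, "rx": 0, "ry": 0, "rz": 0},
    {"hand": 1.0, "x": 7.0, "y": -1.0, "z": 0, "rx": 0, "ry": 0, "rz": 0},
    {"hand": 1.0, "x": 7.0, "y": -1.0, "z": 0, "rx": 0, "ry": 0, "rz": 0},
  ],
)

```text
time: 2.4
tool_pos: [0.4976, -0.2814, 0.1805]
orientation: [-2.076, 2.357, -0.0]
contact_force: [-0.5, 0.0, 0.1]
width: 0.995
```

```bash
python3 - <<'E'
from h import *
snap('wrist','w4'); o=arm.get_obs(); print(o['tool_pos'],abs(o['qvel']).max()); 
out=[]
for n in ('w3','w4'):
    f=load(n); u,v=proj(f,[.5214,-.238,.11]).round().astype(int); k=32
    g=cv2.cvtColor(f['p'],cv2.COLOR_RGB2GRAY)[v-k:v+k,u-k:u+k].astype(float)
    g=np.clip((g-np.percentile(g,2))/(np.percentile(g,90)-np.percentile(g,2)),0,1)*255
    out.append(cv2.resize(g.astype(np.uint8),(400,400),interpolation=cv2.INTER_CUBIC)); print(n,'origin',u-k,v-k,'scale',400/(2*k))
cv2.imwrite('pics/w34b.png',np.hstack(out))
E
```

```text
[ 0.49763128 -0.28153798  0.18056136] 0.003817735341677061
w3 origin 324 176 scale 6.25
w4 origin 216 192 scale 6.25
```

View pics/w34b.png

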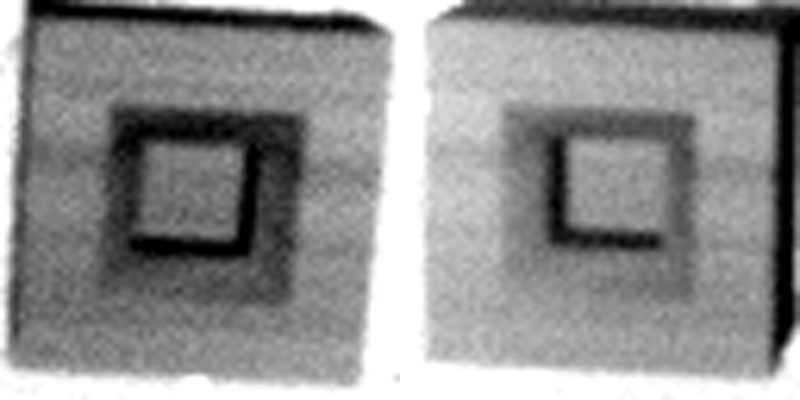

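```bash
python3 - <<'E'
from h import *
C={'w3':([(114,105),(305,115),(290,302),(103,288)],(324,176),6.25),'w4':([(105,104),(293,115),(292,301),(105,283)],(216,192),6.25)}
px={}
for n,(c,o,s) in C.items():
    f=load(n); q=(np.array(c)+.5)/s-.5+np.array(o); px[n]=q
    P=np.array([plane(f,*x,.110) for x in q]); e=np.roll(P,-1,0)-P
    print(n,'centre',P.mean(0),'sides',np.linalg.norm(e,axis=1),'ang',np.degrees(np.arctan2(e[:,1],e[:,0])))
a,b=load('w3'),load('w4')
T=[tri(a,px['w3'][i],b,px['w4'][i]) for i in range(4)]
for t in T: print(t[0],t[1])
m=np.mean([t[0] for t in T],0); print('tri centre',m)
s=load('scene0');d=load('side0'); print(proj(s,m),proj(d,m))
p,r=tool(); print(delta([0.505,0.265,0.25],down(np.radians(-97))))
E
```

```text
w3 centre [ 0.52141432 -0.23802613  0.11      ] sides [0.01900425 0.01903819 0.01907653 0.01857741] ang [-100.15290891  170.50611504   78.46493319   -9.68335573]
w4 centre [ 0.52123796 -0.23775845  0.11      ] sides [0.01881197 0.01938204 0.0191637  0.01860423] ang [-100.61349175  169.92217286   77.06098095  -11.09008305]
[ 0.53232621 -0.23024205  0.1099487 ] 5.6299794140126805e-05
[ 0.52902583 -0.24886748  0.11062254] 0.00016474487195621847
[ 0.51034495 -0.24565418  0.11140276] 0.00045078252861185665
[ 0.51435603 -0.227075    0.11133781] 8.157084574957155e-06
tri centre [ 0.52151325 -0.23795968  0.11082795]
[120.13809956 228.04495283] [344.87843428 402.61984747]
{'x': np.float64(-54.307), 'y': np.float64(6.178), 'z': np.float64(-6.954), 'rx': np.float64(-0.016), 'ry': np.float64(-0.009), 'rz': np.float64(-0.264)}
```

Socket centre is (0.5214, -0.2379), mouth z about 0.1105 (expected 0.110), yaw about -10.2°. The settled views agree within 0.3 mm. Next I'll go over the stand.

Emit:
arm_command(
  deltas=[
    {"hand": 1.0, "x": -54, "y": 6.0, "z": -7, "rx": 0, "ry": 0, "rz": 0},
    {"hand": 1.0, "x": -54, "y": 6.0, "z": -7, "rx": 0, "ry": 0, "rz": 0},
    {"hand": 1.0, "x": -54, "y": 6.0, "z": -7, "rx": 0, "ry": 0, "rz": 0},
    {"hand": 1.0, "x": -54, "y": 6.0, "z": -7, "rx": 0, "ry": 0, "rz": 0},
    {"hand": 1.0, "x": -54, "y": 6.0, "z": -7, "rx": 0, "ry": 0, "rz": 0},
    {"hand": 1.0, "x": -54, "y": 6.0, "z": -7, "rx": 0, "ry": 0, "rz": 0},
    {"hand": 1.0, "x": -54, "y": 6.0, "z": -7, "rx": 0, "ry": 0, "rz": 0},
    {"hand": 1.0, "x": -54, "y": 6.0, "z": -7, "rx": 0, "ry": 0, "rz": 0},
    {"hand": 1.0, "x": -54, "y": 6.0, "z": -7, "rx": 0, "ry": 0, "rz": 0},
    {"hand": 1.0, "x": -54, "y": 6.0, "z": -7, "rx": 0, "ry": 0, "rz": 0},
  ],
)

```text
time: 3.45
tool_pos: [0.5054, 0.216, 0.2448]
orientation: [-2.075, 2.358, -0.001]
contact_force: [1.0, -1.1, 0.2]
width: 1.0
```

Emit:
arm_command(
  deltas=[
    {"hand": 1.0, "x": 0, "y": 0, "z": 0, "rx": 0, "ry": 0, "rz": 0},
    {"hand": 1.0, "x": 0, "y": 0, "z": 0, "rx": 0, "ry": 0, "rz": 0},
    {"hand": 1.0, "x": 0, "y": 0, "z": 0, "rx": 0, "ry": 0, "rz": 0},
    {"hand": 1.0, "x": 0, "y": 0, "z": 0, "rx": 0, "ry": 0, "rz": 0},
  ],
)

```text
time: 3.85
tool_pos: [0.5062, 0.2124, 0.2441]
orientation: [2.073, -2.361, -0.0]
contact_force: [0.9, -0.2, -0.2]
width: 1.003
```

```bash
python3 - <<'E'
from h import *
snap('wrist','w5'); o=arm.get_obs(); print(o['tool_pos'],abs(o['qvel']).max()); f=load('w5')
print(proj(f,[.55,.275,.13]))
E
```

```text
[0.50625999 0.21247073 0.24417551] 0.004436652542967543
[229.25471208 187.79504419]
```

View pics/w5.png

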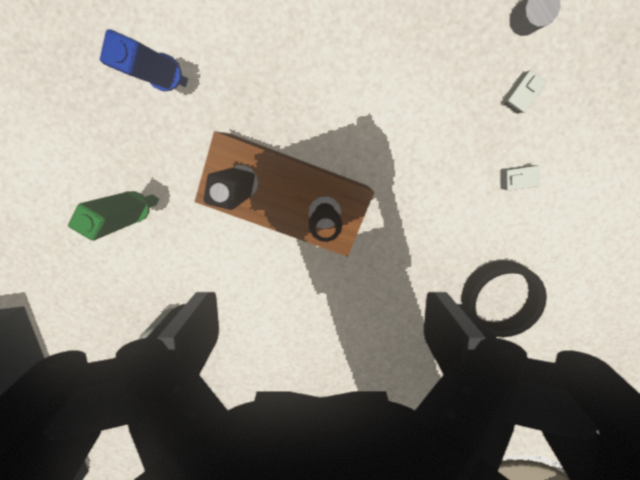

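The wrist view shows the driver at (222,188), a square handle with a round steel cap, and the round punch at (325,218). Green (110,215) and blue (140,60) stand nearby. Next, a closer centred view.

```bash
python3 - <<'E'
from h import *
print(delta([.54,.268,.215],tool()[1]))
E
```

```text
{'x': np.float64(-5.943), 'y': np.float64(-2.627), 'z': np.float64(2.917), 'rx': np.float64(0.0), 'ry': np.float64(0.0), 'rz': np.float64(0.0)}
```

Emit:
arm_command(
  deltas=[
    {"hand": 1.0, "x": -3, "y": -1.3, "z": 1.5, "rx": 0, "ry": 0, "rz": 0},
    {"hand": 1.0, "x": -6, "y": -2.6, "z": 3, "rx": 0, "ry": 0, "rz": 0},
    {"hand": 1.0, "x": -6, "y": -2.6, "z": 3, "rx": 0, "ry": 0, "rz": 0},
    {"hand": 1.0, "x": -6, "y": -2.6, "z": 3, "rx": 0, "ry": 0, "rz": 0},
    {"hand": 1.0, "x": -6, "y": -2.6, "z": 3, "rx": 0, "ry": 0, "rz": 0},
    {"hand": 1.0, "x": -6, "y": -2.6, "z": 3, "rx": 0, "ry": 0, "rz": 0},
  ],
)

```text
time: 4.5
tool_pos: [0.5397, 0.269, 0.2151]
orientation: [-2.073, 2.359, -0.001]
contact_force: [0.1, 0.0, -0.0]
width: 0.999
```

```bash
python3 - <<'E'
from h import *
snap('wrist','w6'); o=arm.get_obs(); print(o['tool_pos'],abs(o['qvel']).max(),o['joint_pos'])
out=[]
for n in ('w5','w6'):
    f=load(n); u,v=proj(f,[.55,.275,.12]).round().astype(int); k=32 if n=='w5' else 50
    g=cv2.cvtColor(f['p'],cv2.COLOR_RGB2GRAY)[v-k:v+k,u-k:u+k].astype(float)
    g=np.clip((g/120)**.5,0,1)*255
    out.append(cv2.resize(g.astype(np.uint8),(400,400),interpolation=cv2.INTER_CUBIC)); print(n,'origin',u-k,v-k,'scale',400/(2*k))
cv2.imwrite('pics/w56b.png',np.hstack(out))
E
```

```text
[0.53964184 0.26908567 0.21500842] 0.005073330742021339 [ 2.68502187e-01  4.97397033e-01  1.27213064e+00 -6.44893510e-05
  1.37089813e+00  1.96832149e+00]
w5 origin 201 154 scale 6.25
w6 origin 260 178 scale 4.0
```

View pics/w56b.png

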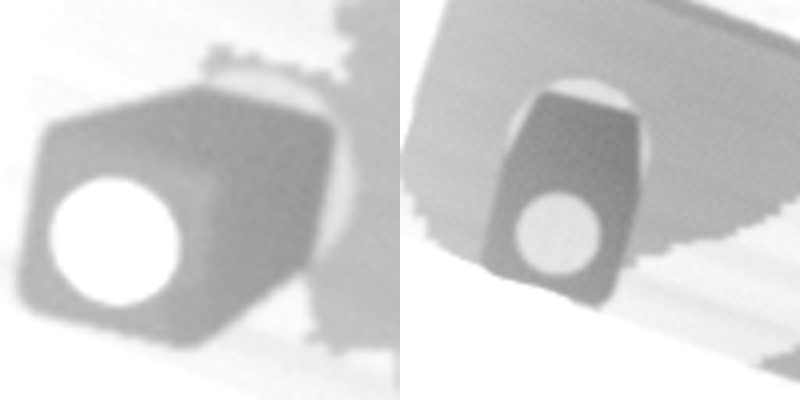

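View pics/w6.png

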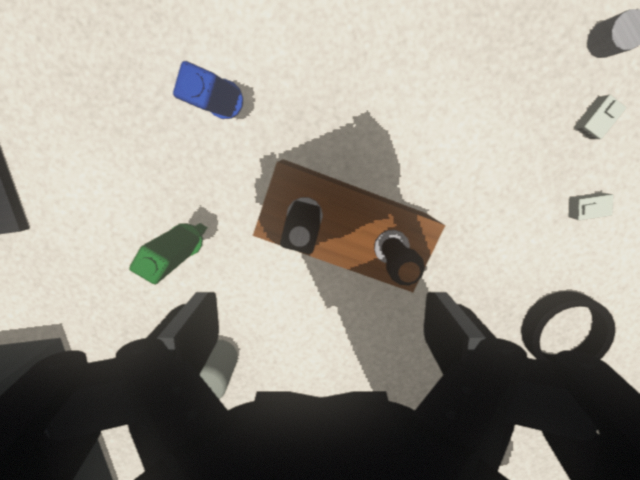

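```bash
python3 - <<'E'
from h import *
def P(n,x):
    o,s={'w5':((201,154),6.25),'w6':((260,178),4.)}[n]; return (np.array(x)+.5)/s-.5+np.array(o)
a,b=load('w5'),load('w6')
t,e=tri(a,P('w5',(115,241)),b,P('w6',(157,234))); print('cap',t,e)
for n,f,x in(('w5',a,(115,241)),('w6',b,(157,234))): print('cap depth',pt(f,*P(n,x)))
def ang(f,n,x,y,z):
    p,q=plane(f,*P(n,x),z),plane(f,*P(n,y),z); d=q-p; return np.degrees(np.arctan2(d[1],d[0])),np.linalg.norm(d),(p+q)/2
print('w5 left',ang(a,'w5',(22,285),(45,130),.13))
print('w5 bottom',ang(a,'w5',(40,312),(180,346),.13))
print('w5 foot r',ang(a,'w5',(310,255),(334,130),.06))
print('w5 foot t',ang(a,'w5',(205,88),(325,122),.06))
print('w6 foot t',ang(b,'w6',(148,92),(237,113),.06))
# stand edges in w6 full img at z=.055
F=lambda x,y:(plane(b,*x,.055),plane(b,*y,.055))
for x,y in (((279,160),(444,226)),((254,235),(413,291)),((279,160),(254,235))):
    p,q=F(x,y);d=q-p;print('stand',np.degrees(np.arctan2(d[1],d[0])),np.linalg.norm(d),p,q)
E
```

```text
cap [0.54798391 0.28274248 0.13148282] 6.515846846654167e-05
cap depth [0.54805468 0.28245051 0.13249347]
cap depth [0.54820558 0.28264617 0.13224685]
w5 left (np.float64(-20.732971634570315), np.float64(0.01881948461503083), array([0.55287676, 0.29202301, 0.13      ]))
w5 bottom (np.float64(-111.44556840874976), np.float64(0.017040112002701047), array([0.53748621, 0.28598867, 0.13      ]))
w5 foot r (np.float64(-21.206373128949494), np.float64(0.019279286546693815), array([0.54421147, 0.2725347 , 0.06      ]))
w5 foot t (np.float64(-113.21320657284667), np.float64(0.01828220524592693), array([0.55813559, 0.27857037, 0.06      ]))
w6 foot t (np.float64(-110.763194857437), np.float64(0.019866023107595516), array([0.55812809, 0.27791231, 0.06      ]))
stand -118.92039527905115 0.1578237348011936 [0.59749608 0.29750445 0.055     ] [0.52117347 0.15936253 0.055     ]
stand -117.69590117284672 0.15796808206176582 [0.53480103 0.33061479 0.055     ] [0.46138083 0.19074561 0.055     ]
stand 152.1606873493532 0.07090107839296277 [0.59749608 0.29750445 0.055     ] [0.53480103 0.33061479 0.055     ]
```

Driver axis is at (0.5480, 0.2827), top z about 0.1315 (about 0.130 expected), yaw about -21°, and the face offsets agree with 12 mm. The socket yaw is -10.2°. Gripping with tool yaw -111° (jaws along the handle's y) then needs only an 11° turn.

```bash
python3 - <<'E'
from h import *
print(delta([.5480,.2827,.165],down(np.radians(-111))))
E
```

```text
{'x': np.float64(-1.456), 'y': np.float64(-0.648), 'z': np.float64(5.002), 'rx': np.float64(-0.06), 'ry': np.float64(0.03), 'rz': np.float64(13.608)}
```

Emit:
arm_command(
  deltas=[
    {"hand": 0.6, "x": -1.45, "y": -0.65, "z": 0.5, "rx": 0, "ry": 0, "rz": 7},
    {"hand": 0.6, "x": -1.45, "y": -0.65, "z": 1, "rx": 0, "ry": 0, "rz": 13.6},
    {"hand": 0.6, "x": -1.45, "y": -0.65, "z": 3, "rx": 0, "ry": 0, "rz": 13.6},
    {"hand": 0.6, "x": -1.45, "y": -0.65, "z": 5, "rx": 0, "ry": 0, "rz": 13.6},
    {"hand": 0.6, "x": -1.45, "y": -0.65, "z": 5, "rx": 0, "ry": 0, "rz": 13.6},
    {"hand": 0.6, "x": -1.45, "y": -0.65, "z": 5, "rx": 0, "ry": 0, "rz": 13.6},
  ],
)

```text
time: 5.15
tool_pos: [0.5481, 0.2831, 0.1651]
orientation: [-1.78, 2.588, -0.0]
contact_force: [0.7, -0.7, 0.5]
width: 0.598
```

```bash
python3 - <<'E'
from h import *
snap('wrist','w7'); o=arm.get_obs(); print(o['tool_pos'],abs(o['qvel']).max(),o['width'])
print(delta([.5480,.2827,.081],down(np.radians(-111))))
E
```

```text
[0.54832082 0.28324793 0.16563164] 0.00714957886898081 0.5970898983215945
{'x': np.float64(0.072), 'y': np.float64(0.023), 'z': np.float64(8.463), 'rx': np.float64(-0.088), 'ry': np.float64(0.066), 'rz': np.float64(0.047)}
```

View pics/w7.png

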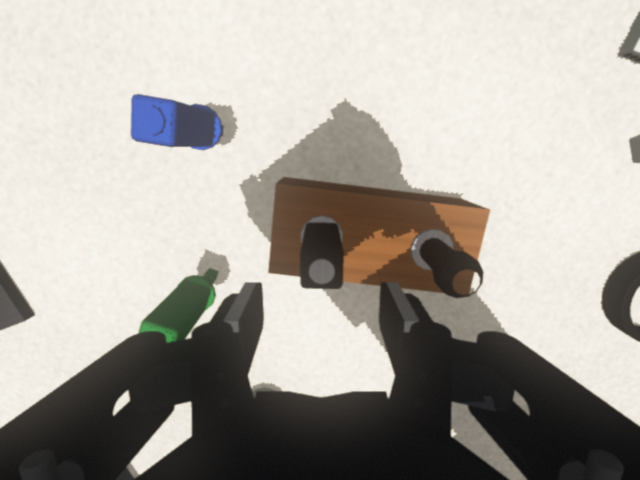

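The driver sits at (322,250), centred between the pads (240..400) and aligned. The green tool at (180,310) is close to the left finger, so I'll check that clearance before descending.

```bash
python3 - <<'E'
from h import *
for n in ('w5','w6','w7'):
    f=load(n); p=f['p'].astype(int); m=(p[...,1]>p[...,0]+20)&(p[...,1]>p[...,2]+20)&(f['d']>0)
    v,u=np.nonzero(m); K=f['K']; d=f['d'][v,u]
    c=np.stack([(u-K[0,2])/K[0,0]*d,(v-K[1,2])/K[1,1]*d,d]); W=(rot(f['a'])@c).T+f['t']
    Rt=down(np.radians(-111)); T=(W-[.548,.2827,0])@Rt[:, :2]
    print(n,len(u),'z',np.percentile(W[:,2],[1,50,99]),'toolx',np.percentile(T[:,0],[1,50,99]),'tooly',np.percentile(T[:,1],[1,50,99]))
    t=W[:,2]>.1; print(W[t].mean(0) if t.any() else '', T[t].min(0) if t.any() else'',T[t].max(0) if t.any() else'')
E
```

```text
w5 937 z [0.04870881 0.12018819 0.12329856] toolx [-0.11397167 -0.09947379 -0.08817373] tooly [0.03755985 0.05019238 0.06337825]
[0.53746591 0.39490631 0.12055835] [-0.11558805  0.03670373] [-0.08829256  0.06402013]
w6 1060 z [0.04892236 0.120137   0.1231569 ] toolx [-0.1141649  -0.10006922 -0.08795816] tooly [0.03728934 0.04968814 0.06321551]
[0.53784353 0.39523932 0.1205059 ] [-0.1158099   0.03695509] [-0.08860657  0.06416465]
w7 695 z [0.04864634 0.11867973 0.21502884] toolx [-0.11013317 -0.09452875 -0.04717348] tooly [-0.01185608  0.04244326  0.06198349]
[0.54544978 0.38524926 0.12598526] [-0.11167443 -0.01259296] [-0.0454855   0.05124444]
```

The green tool is at least 88 mm out along the jaws and 37 mm to the side, so it's clear. I'll descend, let it settle, then close.

Emit:
arm_command(
  deltas=[
    {"hand": 0.6, "x": 0.05, "y": 0, "z": 3, "rx": 0, "ry": 0, "rz": 0},
    {"hand": 0.6, "x": 0.05, "y": 0, "z": 6, "rx": 0, "ry": 0, "rz": 0},
    {"hand": 0.6, "x": 0.05, "y": 0, "z": 8.4, "rx": 0, "ry": 0, "rz": 0},
    {"hand": 0.6, "x": 0.05, "y": 0, "z": 8.4, "rx": 0, "ry": 0, "rz": 0},
    {"hand": 0.6, "x": 0.05, "y": 0, "z": 8.4, "rx": 0, "ry": 0, "rz": 0},
    {"hand": 0.6, "x": 0.05, "y": 0, "z": 8.4, "rx": 0, "ry": 0, "rz": 0},
  ],
)

```text
time: 5.8
tool_pos: [0.5487, 0.2832, 0.0825]
orientation: [-1.779, 2.585, -0.002]
contact_force: [0.7, -0.3, -0.6]
width: 0.598
```

Emit:
arm_command(
  deltas=[
    {"hand": 0.0, "x": 0, "y": 0, "z": 0, "rx": 0, "ry": 0, "rz": 0},
    {"hand": 0.0, "x": 0, "y": 0, "z": 0, "rx": 0, "ry": 0, "rz": 0},
    {"hand": 0.0, "x": 0, "y": 0, "z": 0, "rx": 0, "ry": 0, "rz": 0},
    {"hand": 0.0, "x": 0, "y": 0, "z": 0, "rx": 0, "ry": 0, "rz": 0},
    {"hand": 0.0, "x": 0, "y": 0, "z": 0, "rx": 0, "ry": 0, "rz": 0},
    {"hand": 0.0, "x": 0, "y": 0, "z": 0, "rx": 0, "ry": 0, "rz": 0},
    {"hand": 0.0, "x": 0, "y": 0, "z": 0, "rx": 0, "ry": 0, "rz": 0},
    {"hand": 0.0, "x": 0, "y": 0, "z": 0, "rx": 0, "ry": 0, "rz": 0},
  ],
)

```text
time: 6.6
tool_pos: [0.5482, 0.283, 0.0814]
orientation: [-1.78, 2.587, -0.001]
contact_force: [-1.7, -0.5, 6.6]
width: 0.272
```

Emit:
arm_command(
  deltas=[
    {"hand": 0.0, "x": 0, "y": 0, "z": -1, "rx": 0, "ry": 0, "rz": 0},
    {"hand": 0.0, "x": 0, "y": 0, "z": -3, "rx": 0, "ry": 0, "rz": 0},
    {"hand": 0.0, "x": 0, "y": 0, "z": -6, "rx": 0, "ry": 0, "rz": 0},
    {"hand": 0.0, "x": 0, "y": 0, "z": -9, "rx": 0, "ry": 0, "rz": 0},
    {"hand": 0.0, "x": 0, "y": 0, "z": -12, "rx": 0, "ry": 0, "rz": 0},
    {"hand": 0.0, "x": 0, "y": 0, "z": -15, "rx": 0, "ry": 0, "rz": 0},
    {"hand": 0.0, "x": 0, "y": 0, "z": -15, "rx": 0, "ry": 0, "rz": 0},
    {"hand": 0.0, "x": 0, "y": 0, "z": -15, "rx": 0, "ry": 0, "rz": 0},
  ],
)

```text
time: 7.4
tool_pos: [0.5475, 0.2828, 0.2303]
orientation: [-1.781, 2.588, 0.0]
contact_force: [-0.2, -1.0, -2.5]
width: 0.273
```

```bash
python3 - <<'E'
from h import *
snap('wrist','w8');snap('scene','scene8');snap('side','side8'); o=arm.get_obs(); print(o['tool_pos'],o['width'],o['contact_force'])
w=load('w8')['p'][200:480,180:460]
s=load('scene8');u,v=proj(s,o['tool_pos']).astype(int);a=s['p'][v-60:v+70,u-65:u+65]
d=load('side8');x,y=proj(d,o['tool_pos']).astype(int);b=d['p'][y-60:y+70,x-65:x+65]
print(u-65,v-60,x-65,y-60)
cv2.imwrite('pics/c8.png',np.hstack([cv2.resize(i,(266,266),interpolation=2) for i in (w,a,b)])[:,:,::-1])
print(delta([.5214,-.2379,.232],down(np.radians(-100.2))))
E
```

```text
[0.54715923 0.28268401 0.22874134] 0.2761694297370703 [-0.19733991 -0.0086266  -0.90602055]
378 75 228 65
{'x': np.float64(49.541), 'y': np.float64(-16.199), 'z': np.float64(-0.279), 'rx': np.float64(0.134), 'ry': np.float64(-0.084), 'rz': np.float64(-10.741)}
```

View pics/c8.png

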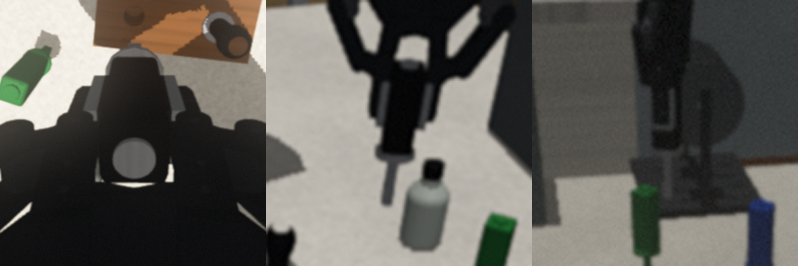

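The crops show the driver out of the hole and upright in the pads, with the punch still in its hole. Next I'll carry it to above the socket.

Emit:
arm_command(
  deltas=[
    {"hand": 0.0, "x": 5, "y": -1.6, "z": -0.3, "rx": 0, "ry": 0, "rz": -2},
    {"hand": 0.0, "x": 10, "y": -3.2, "z": -0.3, "rx": 0, "ry": 0, "rz": -4},
    {"hand": 0.0, "x": 15, "y": -4.9, "z": -0.3, "rx": 0, "ry": 0, "rz": -6},
    {"hand": 0.0, "x": 20, "y": -6.5, "z": -0.3, "rx": 0, "ry": 0, "rz": -8},
    {"hand": 0.0, "x": 25, "y": -8.1, "z": -0.3, "rx": 0, "ry": 0, "rz": -10},
    {"hand": 0.0, "x": 30, "y": -9.7, "z": -0.3, "rx": 0, "ry": 0, "rz": -10.7},
    {"hand": 0.0, "x": 35, "y": -11.3, "z": -0.3, "rx": 0, "ry": 0, "rz": -10.7},
    {"hand": 0.0, "x": 40, "y": -13, "z": -0.3, "rx": 0, "ry": 0, "rz": -10.7},
    {"hand": 0.0, "x": 44, "y": -14.4, "z": -0.3, "rx": 0, "ry": 0, "rz": -10.7},
    {"hand": 0.0, "x": 44, "y": -14.4, "z": -0.3, "rx": 0, "ry": 0, "rz": -10.7},
  ],
)

```text
time: 8.55
tool_pos: [0.524, -0.1838, 0.2319]
orientation: [2.008, -2.414, -0.002]
contact_force: [-0.5, 0.7, -2.1]
width: 0.274
```

```bash
python3 - <<'E'
from h import *
print(tool()[0],delta([.5214,-.2379,.232],down(np.radians(-100.2))))
E
```

```text
[ 0.52396148 -0.18375385  0.23191006] {'x': np.float64(5.371), 'y': np.float64(-0.734), 'z': np.float64(-0.009), 'rx': np.float64(0.107), 'ry': np.float64(-0.012), 'rz': np.float64(-0.289)}
```

Emit:
arm_command(
  deltas=[
    {"hand": 0.0, "x": 3, "y": -0.4, "z": 0, "rx": 0.1, "ry": 0, "rz": -0.2},
    {"hand": 0.0, "x": 5.4, "y": -0.7, "z": 0, "rx": 0.1, "ry": 0, "rz": -0.2},
    {"hand": 0.0, "x": 5.4, "y": -0.7, "z": 0, "rx": 0.1, "ry": 0, "rz": -0.2},
    {"hand": 0.0, "x": 5.4, "y": -0.7, "z": 0, "rx": 0.1, "ry": 0, "rz": -0.2},
    {"hand": 0.0, "x": 5.4, "y": -0.7, "z": 2, "rx": 0.1, "ry": 0, "rz": -0.2},
    {"hand": 0.0, "x": 5.4, "y": -0.7, "z": 2, "rx": 0.1, "ry": 0, "rz": -0.2},
    {"hand": 0.0, "x": 5.4, "y": -0.7, "z": 2, "rx": 0.1, "ry": 0, "rz": -0.2},
    {"hand": 0.0, "x": 5.4, "y": -0.7, "z": 2, "rx": 0.1, "ry": 0, "rz": -0.2},
  ],
)

```text
time: 9.35
tool_pos: [0.5225, -0.2335, 0.214]
orientation: [-2.019, 2.405, -0.004]
contact_force: [-0.7, 0.4, -0.9]
width: 0.273
```

```bash
cat > look.py <<'E'
from h import *
import sys
t=sys.argv[1]
snap('scene','s'+t);snap('side','d'+t); o=arm.get_obs(); print(o['time'],o['tool_pos'],o['width'],o['contact_force'],'yaw',np.degrees(np.arctan2(tool()[1][1,0],tool()[1][0,0])))
P=[.5214,-.2379,.125]; out=[]
for n,k in (('s'+t,40),('d'+t,60)):
    f=load(n);u,v=proj(f,P).astype(int); y0=min(v-k,480-2*k);x0=u-k; out.append(cv2.resize(f['p'][y0:y0+2*k,x0:x0+2*k],(400,400),interpolation=2)); print(n,x0,y0,400/2/k)
cv2.imwrite(f'pics/l{t}.png',np.clip(np.hstack(out)[:,:,::-1]*1.5,0,255))
E
python3 look.py A
```

```text
9.45 [ 0.52246324 -0.23378721  0.21392545] 0.27362053301319317 [ 0.22697314 -0.91551922 -1.27824364] yaw -100.02025082588119
sA 77 180 5.0
dA 285 333 3.3333333333333335[ WARN:0@3.017] global loadsave.cpp:1063 imwrite_ Unsupported depth image for selected encoder is fallbacked to CV_8U.
```

View pics/lA.png

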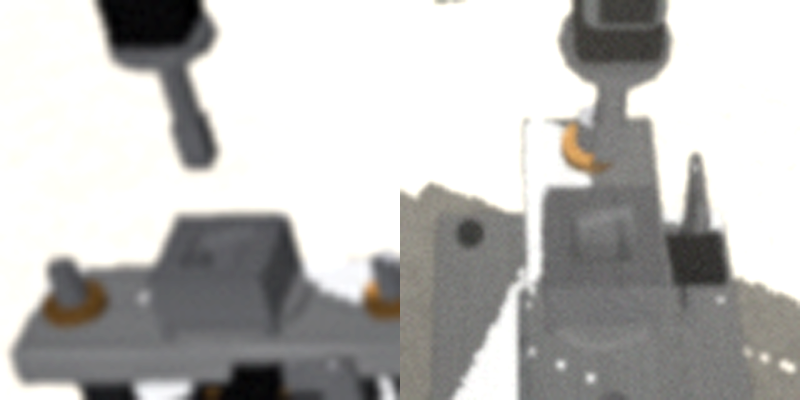

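```bash
python3 - <<'E'
from h import *
o=arm.get_obs(); p,r=tool(); print(p,delta([.5214,-.2379,.1925],down(np.radians(-100.2))))
s=load('sA');d=load('dA')
for L in (.0214,.0264,.0534,.0714):
    q=p-[0,0,L]; a=(proj(s,q)-[77,180])*5; b=(proj(d,q)-[285,333])*3.333; print(L,a.round(),(b+[400,0]).round())
q=np.array([.5214,-.2379,.1105]);print((proj(s,q)-[77,180])*5,(proj(d,q)-[285,333])*3.333+[400,0])
E
```

```text
[ 0.52246324 -0.23378721  0.21392545] {'x': np.float64(0.423), 'y': np.float64(0.039), 'z': np.float64(2.143), 'rx': np.float64(-0.159), 'ry': np.float64(-0.024), 'rz': np.float64(0.18)}
0.0214 [160.  25.] [611.  33.]
0.0264 [164.  39.] [610.  46.]
0.0534 [188. 113.] [606. 111.]
0.0714 [203. 160.] [604. 152.]
[216.17949197 240.79536924] [599.12779389 232.61975001]
```

Emit:
arm_command(
  deltas=[
    {"hand": 0.0, "x": 0.4, "y": 0, "z": 0, "rx": -0.1, "ry": 0, "rz": 0.1},
    {"hand": 0.0, "x": 0.4, "y": 0, "z": 1.5, "rx": -0.1, "ry": 0, "rz": 0.1},
    {"hand": 0.0, "x": 0.4, "y": 0, "z": 1.5, "rx": -0.1, "ry": 0, "rz": 0.1},
    {"hand": 0.0, "x": 0.4, "y": 0, "z": 1.5, "rx": -0.1, "ry": 0, "rz": 0.1},
    {"hand": 0.0, "x": 0.4, "y": 0, "z": 1.5, "rx": -0.1, "ry": 0, "rz": 0.1},
  ],
)

```text
time: 9.95
tool_pos: [0.5217, -0.2381, 0.1989]
orientation: [-2.016, 2.409, -0.001]
contact_force: [0.2, -0.2, -1.8]
width: 0.271
```

```bash
sed -i "s/,40),('d'+t,60)/,25),('d'+t,40)/; s/\*1.5/.astype(float)*1.5/; s/,.125\]; out/,.115]; out/" look.py; python3 look.py B; python3 - <<'E'
from h import *
s=load('sB');d=load('dB');p,_=tool()
for q in (p-[0,0,.0714],np.array([.5214,-.2379,.1105])):
    print(proj(s,q),proj(d,q))
E
```

```text
10.05 [ 0.52169297 -0.23800554  0.19879074] 0.2724012787975563 [ 0.03556237 -0.79234488 -1.31005219] yaw -100.13738831608114
sB 94 200 8.0
dB 304 359 5.0
[117.40192825 219.85045855] [345.73327409 392.13704607]
[120.23589839 228.15907385] [344.7443126  402.79290429][ WARN:0@3.024] global loadsave.cpp:1063 imwrite_ Unsupported depth image for selected encoder is fallbacked to CV_8U.
```

View pics/lB.png

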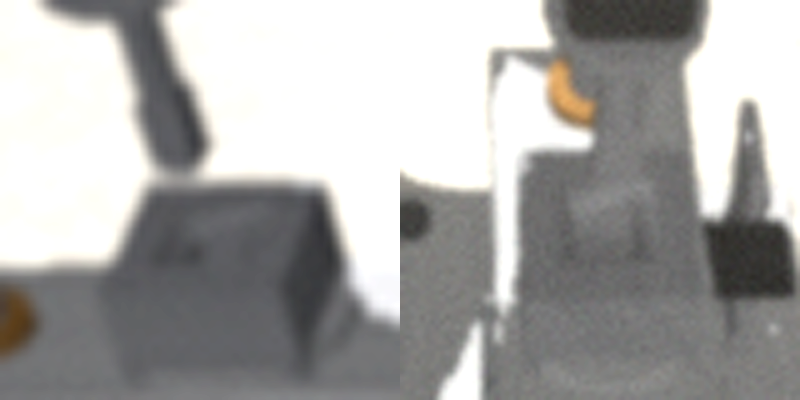

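```bash
python3 - <<'E'
from h import *
out=[]
for n,(x0,y0,k) in (('sB',(98,205,40)),('dB',(320,365,50))):
    f=load(n); g=cv2.cvtColor(f['p'],cv2.COLOR_RGB2GRAY)[y0:y0+k,x0:x0+k]
    g=np.clip((g.astype(float)-30)/(100)*255,0,255).astype(np.uint8)
    out.append(cv2.resize(g,(400,400),interpolation=2)); print(n,400/k)
cv2.imwrite('pics/lB2.png',np.hstack(out))
# knob top points by depth in scene0: all points with z in .106-.114 near socket
s=load('scene0')
for n in ('scene0','side0','sB','dB','w3','w4'):
    f=load(n);K=f['K'];v,u=np.nonzero(f['d']>0);d=f['d'][v,u]
    W=(rot(f['a'])@np.stack([(u-K[0,2])/K[0,0]*d,(v-K[1,2])/K[1,1]*d,d])).T+f['t']
    m=(abs(W[:,2]-.1105)<.004)&(np.hypot(W[:,0]-.5214,W[:,1]+.2379)<.03)
    Q=W[m]; c=cv2.minAreaRect((Q[:,:2]*1000).astype(np.float32)) if m.sum()>5 else None
    print(n,m.sum(),Q.mean(0),c)
    if n in('sB','dB'):
        m=(W[:,2]>.135)&(W[:,2]<.165)&(np.hypot(W[:,0]-.5214,W[:,1]+.2379)<.015); print('  shank',m.sum(),W[m].mean(0))
        m=(W[:,2]>.118)&(W[:,2]<.135)&(np.hypot(W[:,0]-.5214,W[:,1]+.2379)<.015); print('  tip',m.sum(),W[m].mean(0))
E
```

```text
sB 10.0
dB 8.0
scene0 322 [ 0.5223955  -0.23840434  0.1091445 ] ((521.8742065429688, -238.67291259765625), (37.279998779296875, 40.78720474243164), 81.20701599121094)
side0 1047 [ 0.52145339 -0.23938596  0.11015681] ((521.6328125, -238.14724731445312), (37.53608703613281, 36.06830978393555), 79.81766510009766)
sB 323 [ 0.52271473 -0.23838274  0.10910411] ((521.5654907226562, -238.62242126464844), (37.10868453979492, 38.817012786865234), 79.4447250366211)
  shank 113 [ 0.52481203 -0.23845906  0.14872221]
  tip 29 [ 0.52490238 -0.23876335  0.13140888]
dB 980 [ 0.52104955 -0.24030358  0.11010041] ((521.6769409179688, -237.85223388671875), (38.095726013183594, 36.29685974121094), 80.11787414550781)
  shank 164 [ 0.52101754 -0.24205263  0.14746126]
  tip 38 [ 0.52078836 -0.24165667  0.13264872]
w3 2922 [ 0.5218561  -0.23749167  0.10985027] ((521.3094482421875, -237.49139404296875), (36.2178955078125, 36.27524948120117), 79.80207824707031)
w4 2889 [ 0.52190927 -0.23759354  0.10985343] ((521.28125, -237.3594207763672), (36.33763122558594, 36.62438201904297), 79.82837677001953)
```

View pics/lB2.png

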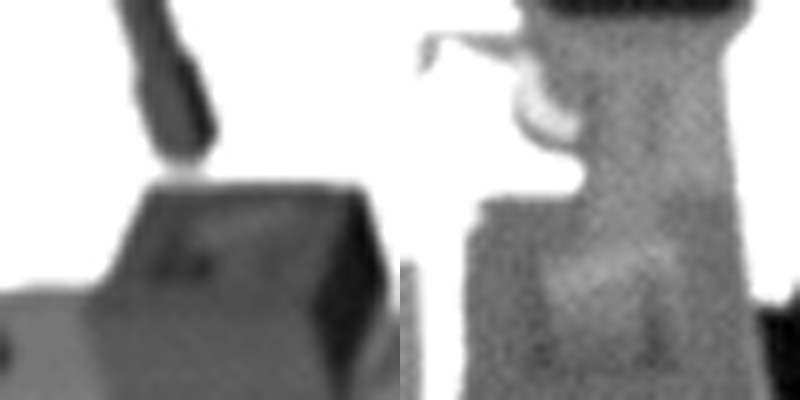

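All views agree: knob centre (0.5215, -0.238), driver axis (0.521, -0.2385), yaws within 0.2°. I'll lower the tip gently into the socket.

Emit:
arm_command(
  deltas=[
    {"hand": 0.0, "x": 0, "y": 0, "z": 0.7, "rx": 0, "ry": 0, "rz": 0},
    {"hand": 0.0, "x": 0, "y": 0, "z": 1.4, "rx": 0, "ry": 0, "rz": 0},
    {"hand": 0.0, "x": 0, "y": 0, "z": 1.8, "rx": 0, "ry": 0, "rz": 0},
    {"hand": 0.0, "x": 0, "y": 0, "z": 2.2, "rx": 0, "ry": 0, "rz": 0},
    {"hand": 0.0, "x": 0, "y": 0, "z": 2.4, "rx": 0, "ry": 0, "rz": 0},
    {"hand": 0.0, "x": 0, "y": 0, "z": 2.4, "rx": 0, "ry": 0, "rz": 0},
    {"hand": 0.0, "x": 0, "y": 0, "z": 2.4, "rx": 0, "ry": 0, "rz": 0},
  ],
)

```text
time: 10.75
tool_pos: [0.5216, -0.2379, 0.1744]
orientation: [-2.016, 2.409, -0.001]
contact_force: [0.1, 0.0, -1.4]
width: 0.273
```

```bash
python3 look.py C 2>/dev/null; python3 - <<'E'
from h import *
for n in ('sB','sC','dB','dC'):
    f=load(n);K=f['K'];v,u=np.nonzero(f['d']>0);d=f['d'][v,u]
    W=(rot(f['a'])@np.stack([(u-K[0,2])/K[0,0]*d,(v-K[1,2])/K[1,1]*d,d])).T+f['t']
    m=(abs(W[:,2]-.108)<.007)&(np.abs(W[:,:2]-[.5214,-.2379]).max(1)<.014)
    print(n,'knob z',np.median(W[m][:,2]))
E
```

```text
10.85 [ 0.52163265 -0.23794724  0.17444212] 0.27365785905126894 [-0.37099436 -0.31864521 -1.09884885] yaw -100.13938711459917
sC 94 200 8.0
dC 304 359 5.0
sB knob z 0.1090835448137322
sC knob z 0.10928905724665999
dB knob z 0.11002449287475172
dC knob z 0.11032838529244832
```

View pics/lC.png

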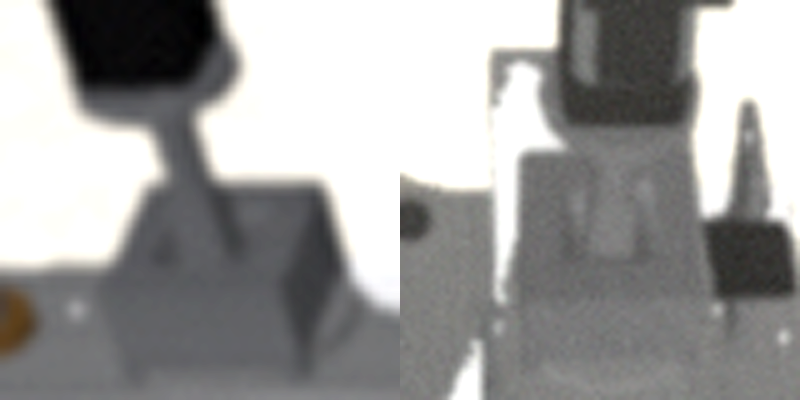

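The tip has entered the socket, about 7 mm deep, with no force and the knob still up. I'll continue to floor contact.

Emit:
arm_command(
  deltas=[
    {"hand": 0.0, "x": 0, "y": 0, "z": 0.2, "rx": 0, "ry": 0, "rz": 0},
    {"hand": 0.0, "x": 0, "y": 0, "z": 0.4, "rx": 0, "ry": 0, "rz": 0},
    {"hand": 0.0, "x": 0, "y": 0, "z": 0.55, "rx": 0, "ry": 0, "rz": 0},
    {"hand": 0.0, "x": 0, "y": 0, "z": 0.55, "rx": 0, "ry": 0, "rz": 0},
    {"hand": 0.0, "x": 0, "y": 0, "z": 0.55, "rx": 0, "ry": 0, "rz": 0},
  ],
)

```text
time: 11.35
tool_pos: [0.5216, -0.2379, 0.169]
orientation: [-2.016, 2.409, -0.0]
contact_force: [-0.6, 1.2, 2.0]
width: 0.274
```

Fz rose by about 3 N at TCP z 0.169, against a predicted floor contact of 0.1694. I'll press half of the way, then check.

Emit:
arm_command(
  deltas=[
    {"hand": 0.0, "x": 0, "y": 0, "z": 0.2, "rx": 0, "ry": 0, "rz": 0},
    {"hand": 0.0, "x": 0, "y": 0, "z": 0.4, "rx": 0, "ry": 0, "rz": 0},
    {"hand": 0.0, "x": 0, "y": 0, "z": 0.4, "rx": 0, "ry": 0, "rz": 0},
    {"hand": 0.0, "x": 0, "y": 0, "z": 0.4, "rx": 0, "ry": 0, "rz": 0},
  ],
)

```text
time: 11.75
tool_pos: [0.5216, -0.2379, 0.1649]
orientation: [-2.016, 2.409, -0.001]
contact_force: [-1.7, 1.8, 3.8]
width: 0.275
```

```bash
cat > knob.py <<'E'
from h import *
import sys
for n in sys.argv[1:]:
    f=load(n);K=f['K'];v,u=np.nonzero(f['d']>0);d=f['d'][v,u]
    W=(rot(f['a'])@np.stack([(u-K[0,2])/K[0,0]*d,(v-K[1,2])/K[1,1]*d,d])).T+f['t']
    Q=(W[:,:2]-[.5214,-.2379])@np.array([[np.cos(.178),np.sin(.178)],[-np.sin(.178),np.cos(.178)]])
    a=np.abs(Q).max(1); m=(a>.0105)&(a<.0165)&(abs(W[:,2]-.105)<.012)
    z=W[m][:,2]; h,e=np.histogram(z,np.arange(.093,.118,.001)); i=h.argmax(); print(n,'knob z',np.median(z[abs(z-e[i])<.002]).round(4),end=' ')
    m=(abs(Q[:,0])<.02)&(abs(Q[:,1])>.03)&(abs(Q[:,1])<.064)&(abs(W[:,2]-.08)<.012)
    z=W[m][:,2];h,e=np.histogram(z,np.arange(.068,.093,.001)); i=h.argmax(); print('plate z',np.median(z[abs(z-e[i])<.002]).round(4),m.sum())
E
python3 look.py D 2>/dev/null; python3 knob.py sB sC sD dB dC dD
```

```text
11.85 [ 0.52158881 -0.23789219  0.16485251] 0.2739193329244908 [-1.4163172   1.35105313  4.60956707] yaw -100.13825006087822
sD 94 200 8.0
dD 304 359 5.0
sB knob z 0.1094 plate z 0.0855 563
sC knob z 0.1094 plate z 0.0856 568
sD knob z 0.1051 plate z 0.0812 593
dB knob z 0.1106 plate z 0.0867 1661
dC knob z 0.1107 plate z 0.0867 1431
dD knob z 0.1062 plate z 0.0823 1371
```

Both cameras show the head down 4.4 mm, and the net force of about 5.9 N fits the spring. I'll press 3.6 mm more.

Emit:
arm_command(
  deltas=[
    {"hand": 0.0, "x": 0, "y": 0, "z": 0.15, "rx": 0, "ry": 0, "rz": 0},
    {"hand": 0.0, "x": 0, "y": 0, "z": 0.3, "rx": 0, "ry": 0, "rz": 0},
    {"hand": 0.0, "x": 0, "y": 0, "z": 0.36, "rx": 0, "ry": 0, "rz": 0},
    {"hand": 0.0, "x": 0, "y": 0, "z": 0.36, "rx": 0, "ry": 0, "rz": 0},
    {"hand": 0.0, "x": 0, "y": 0, "z": 0.36, "rx": 0, "ry": 0, "rz": 0},
    {"hand": 0.0, "x": 0, "y": 0, "z": 0.36, "rx": 0, "ry": 0, "rz": 0},
  ],
)

```text
time: 12.45
tool_pos: [0.5216, -0.2379, 0.1615]
orientation: [-2.016, 2.409, -0.001]
contact_force: [-0.8, 2.0, 6.9]
width: 0.273
```

```bash
python3 look.py E 2>/dev/null; python3 knob.py sE dE; python3 - <<'E'
from h import *
f=load('sE'); cv2.imwrite('pics/sEc.png',cv2.resize(f['p'][150:310,40:240],(800,640)[:2],interpolation=2)[:600,:,::-1])
E
```

```text
12.55 [ 0.52165036 -0.23791779  0.16155056] 0.27734307306504336 [-1.66085802  1.14645214  7.11185372] yaw -100.13770865533223
sE 94 200 8.0
dE 304 359 5.0
sE knob z 0.1017 plate z 0.0777 607
dE knob z 0.1029 plate z 0.079 1286
```

View pics/sEc.png

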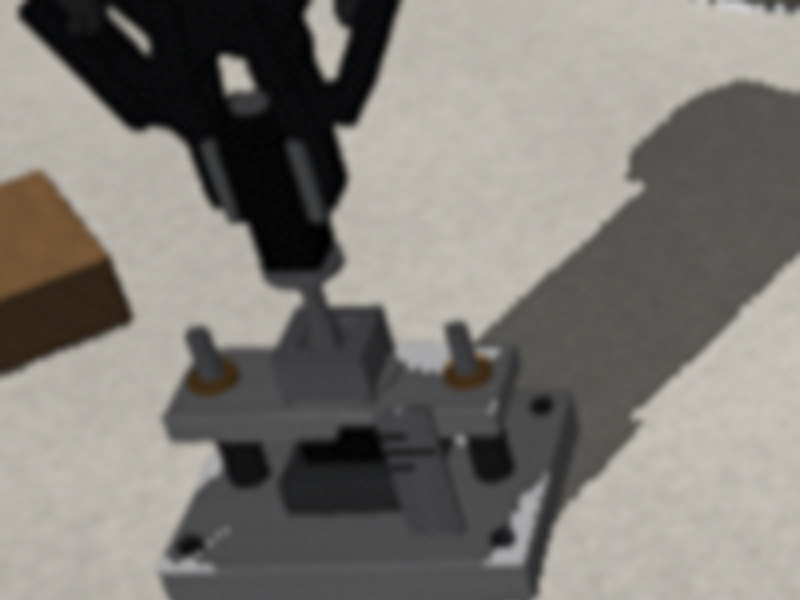

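View pics/sE.png

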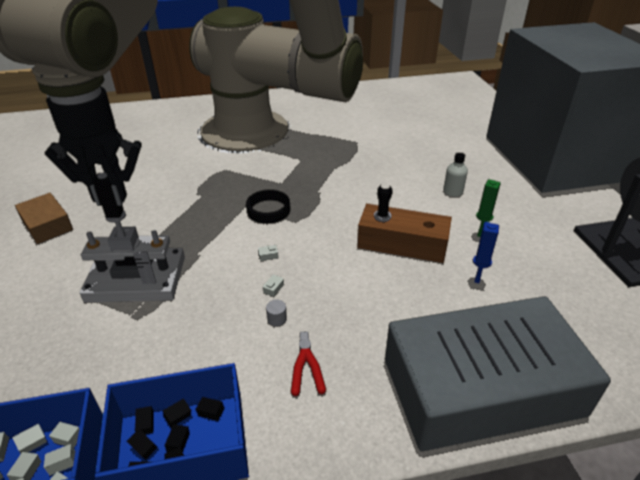

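The crop shows the driver upright and seated in the knob, with the pointer in line with the middle tick at about (405,450). The head is down 7.8 mm and the net force is about 8.4 N. In the full view the punch at (384,200) and the loose items are unmoved. I'm handing in.

```bash
python3 - <<'E'
from h import *
o=arm.get_obs();print(o['time'],o['tool_pos'],o['contact_force'],o['width'])
print(arm.hand_in())
E
```

```text
12.55 [ 0.52165036 -0.23791779  0.16155056] [-1.66085802  1.14645214  7.11185372] 0.27734307306504336
the job is handed in; nothing more can be done
None
```

I took the black square-handled driver from the stand, seated its tip in the fixture's socket and pressed the probe head about half-way down. I handed in at 12.55 s with the gripper still holding the driver upright and the head pressed.

**Last checks:**
- **Depth:** both fixed cameras put the head 7.7–7.8 mm below rest.
- **Force:** the net push was about 8.4 N, against about 8 N expected at half travel.
- **Pointer:** it appeared level with the longest (middle) tick.
- **Seating:** the tip reached the socket floor at the height predicted.
- **Surroundings:** the punch and the loose things looked unmoved in the last scene picture.

**Disagreements along the way:**
- The first wrist-camera measurement of the socket was about 3 mm off, probably because the arm was still settling and I read the camera pose after the picture. I redid it with the arm settled, and the two new views agreed to 0.3 mm.
- In one scene picture, tip and socket seemed about 3 mm out of line by eye. Depth readings from both fixed cameras and the wrist camera put them within about 0.7 mm, and the tip then went in without any sign of resistance.

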